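# Fit the fan nozzle to the dog-wash coupler

### The job

First pull the sleeve of the coupler back until it catches and stays back by itself. Then draw the nozzle with the wide flat fan mouth out of its rack by its tail, lay it down on the open counter clear of the rack and let go, take it again by its body, and press it down into the coupler's cradle, collar behind the cheeks, until the sleeve snaps fully forward over the collar; let go of it there. Leave the other nozzles and everything else on the counter where they are.

Things in the scene. Friction and masses are not known exactly. Their poses are not given: they have to be found in the camera images.
- fan_nozzle: The nozzle to fit: its mouth flares to a wide flat fan. Along its +x: brass collar 22 mm dia x=-5..5 mm (tail end), brass stem 16 mm dia 5..45, grey square body 30 x 30 mm 45..105, mouth 105..150. Origin: collar centre on the axis; lies flat, z up, axis 15 mm above what it lies on; 0.2 kg. Starts in one of the rack's lanes, collar and stem sticking out of the front.
- fan_nozzle_mouth (a point): Middle of the fan's straight front edge (62 mm wide, 14 mm thick; the fan is 28 wide and 26 mm thick where it leaves the body), on the nozzle's axis, 150 mm along +x from its origin.
- rose_nozzle: Nozzle with a round flat disc as mouth (54 mm dia, 22 mm thick), in another lane: leave it. Otherwise the same as the fan nozzle, same origin and axes.
- jet_nozzle: Nozzle with a narrow round tapering mouth (26 down to 14 mm dia), in another lane: leave it. Otherwise the same as the fan nozzle, same origin and axes.
- rack: Fixed wooden rack, 124 deep, 233 wide, 52 mm high; three lanes along its x (71 mm clear; middles at y=-76, 0, 76 mm). Origin: centre of underside. Open front at x=-60 mm faces its -x, closed back at x=59, floor 8 mm thick. Steel bars (4.4 mm dia, 25 mm apart, undersides at 48 mm) cross the top, 10 mm above the nozzles' bodies: nozzles show but only come out of the front.
- coupler: Fixed quick coupler on a base plate 265 x 70 x 10 mm (x=-140..125 mm). Level axis 85 mm above the counter along its x; mouth faces +x. Origin on the counter below the seat. Rear post x=-135..-100, 40 mm wide, top 20 mm above the axis (valve cap to 46 mm above). A rest post (x=96..108, 16 mm wide, top 15 mm below the axis) carries the fitted nozzle's body.
- seat (a point): Where the nozzle's origin (collar centre) belongs, on the coupler's axis; axes as the coupler's. A fitted nozzle lies level, +x along the seat's +x. The collar goes into the gap x=-8..8 mm between a solid core and the cradle's cheeks, which keep it from being pulled out endways.
- cradle (a point): On the axis 25 mm ahead (+x) of the seat: middle of the cradle, open above, that takes the nozzle's stem: two steel cheeks 19 mm apart, x=8..42 mm from the seat, tops 5 mm above the axis, then flared guide lips up to 13 mm above it; floor 8 mm below the axis. Axes as the coupler's.
- sleeve (a joint): Spring sleeve sliding along the coupler's axis: 0 = fully forward over the collar (front edge 14 mm ahead of the seat); grows as pulled back (coupler's -x), stop at 0.034 m. Spring force forward 6 N at 0, 16 N at the stop. Pulled past 0.028 it is caught by the trip: let go, it stays near 0.028, front edge 14 mm behind the seat, cradle clear. Pressing the trip down lets it snap forward.
- sleeve_grip (a point): On the axis, middle of the sleeve's knurled waist: steel, 41 mm dia, 42 mm long, between flanges of 48 mm dia (6 mm wide behind, 8 mm in front). Moves with the sleeve; axes as the coupler's. Take it here from above, fingers either side.
- trip (a joint): Black pad in the middle of the cradle (12 x 14 mm, x=22..34 mm from the seat) joined to the sleeve's catch. 0 = down; springs up to 0.007 m (pad top 2 mm below the axis) when the sleeve is pulled fully back. The nozzle's stem, pushed down to the cradle's floor, presses it to about 0.001 and frees the sleeve; about 5 N is needed.
- candle_jar: Bystander: glass jar with a steel lid, 56 mm across, 55 mm high, loose on the counter between rack and coupler; origin under its middle. Leave it where it is.
- soap_tin: Bystander: flat metal box 75 x 50 x 28 mm, loose on the counter between rack and coupler; origin under its middle. Leave it where it is.
- scrub_block: Bystander: wood-backed scrubbing block 80 x 45 x 36 mm, loose on the counter between rack and coupler; origin under its middle. Leave it where it is.
- shampoo: Bystander: brown bottle 52 mm across, 150 mm high, loose on the counter close beside the coupler; origin under its middle. Leave it where it is.
- spray_bottle: Bystander: white bottle 68 mm across, 190 mm high, loose on the back of the counter; origin under its middle. Leave it where it is.
- polish_can: Bystander: steel can 60 mm across, 130 mm high, loose on the back of the counter; origin under its middle. Leave it where it is.
- dog_bowl: Bystander: steel bowl 140 mm across, 50 mm high, loose on the back of the counter; origin under its middle. Leave it where it is.
There are look-alikes about, which are no part of the job. Leave any blue look-alike of the fan_nozzle alone.

How it is judged:
On the way, in this order (a step that is already met when the one before it is completed fails the run):
1. the sleeve is caught in its back position (more than 24 mm back) with the fingers off it (value of joint sleeve above 0.024 m and contact force between the fingers and sleeve below 0.1 N), for 0.3 s.
2. the fan nozzle lies still on the counter in front of the rack (mouth edge at least 5 mm out of the rack's front), let go, with the sleeve still caught back (x of fan_nozzle_mouth in the frame of rack below -0.065 m and height (world z) of fan_nozzle below 0.02 m and height (world z) of fan_nozzle_mouth below 0.024 m and linear speed of fan_nozzle below 0.02 m/s and contact force between the fingers and fan_nozzle below 0.1 N and value of joint sleeve above 0.024 m), for 0.3 s.
At the end, for the whole second after the job is handed in: The fan nozzle lies level in the coupler's cradle, collar centre within 6 mm of the seat, axis within 0.1 rad of the coupler's, mouth pointing away from the coupler; the sleeve is forward within 4 mm of its stop, over the collar; nozzle at rest and let go, fingers off the sleeve (distance between fan_nozzle and seat below 0.006 m and angle between the x axis of fan_nozzle and the x axis of seat, either way round below 0.1 rad and x of fan_nozzle_mouth in the frame of seat above 0.13 m and value of joint sleeve below 0.004 m and contact force between the fingers and fan_nozzle below 0.1 N and linear speed of fan_nozzle below 0.02 m/s and contact force between the fingers and sleeve below 0.1 N); the robot touches nothing.
It fails at once if a loose bystander (jar, tin, scrub block, either bottle, can or bowl) is moved more than 30 mm (distance of any of candle_jar, soap_tin, scrub_block, shampoo, spray_bottle, polish_can, dog_bowl from where it was at the start of the episode above 0.03 m).
It fails at once if a loose bystander is tipped over (angle between any of candle_jar, soap_tin, scrub_block, shampoo, spray_bottle, polish_can, dog_bowl's own z axis and vertical above 0.4 rad).
It fails at once if the rose or the jet nozzle is moved more than 30 mm (distance of any of rose_nozzle, jet_nozzle from where it was at the start of the episode above 0.03 m).
It also fails if it takes over 64 s, if anything falls off the work surface, if the arm or the gripper's body presses on something with over 40 N, if the wrist force passes 120 N, or if a joint passes its speed limit or range.

### The arm

A 7-joint arm with a two-finger parallel gripper is mounted at the origin on the work surface. World frame = base frame: x ahead of the robot, y to its left, z up, the work surface at z = 0. Lengths are in m, angles in rad, forces in N, time in s.
With the tool pointing down it reaches from about 0.4 to 0.85 m from the base axis. Payload 6.9 kg.
Tool frame: the origin (TCP) lies between the finger pads; the fingertips stand 19 mm ahead of it and the grasp point (between the pads) is the TCP; z points along the fingers, y is the line along which they close (so a half turn about z gives the same grasp; the last joint's range is limited). The gripper opens to 85 mm and grips with 20 to 120 N. Pads are 22 mm wide; open, the fingers measure 114 mm over their backs; the gripper's body (76 mm by 85 mm) begins 54 mm behind the grasp point. The pads swing forward as they close: fully open they stand 13 mm farther back than shut.
Start: joints at [1.363, 0.507, -0.238, 1.5, 0.126, 1.149, -0.155], TCP at [0.193, -0.594, 0.25] pointing down, gripper open.
Joint ranges: [-3.08, 3.08], [-0.24, 2.05], [-1.43, 1.35], [0, 2.5], [-1.52, 4.66], [0.17, 1.96], [-2.89, 2.89]. Speed limits (rad/s): [2.39, 2.39, 3.14, 3.14, 3.14, 3.14, 3.14].

### API

Orientations are given as a rotation vector (axis times angle).
In Python, from rig import state, read_camera, job_done gives the robot as it stands.
- The arm moves only by the tool servo_tool, never from a script. Its arguments are lists of equal length, an entry for each row: "slide": the shift along the tool's x, y, z each as a share of 0.12 m, from -1 to 1, a list of three; "turn": the turn, a rotation vector about the tool's x, y, z each as a share of 2 pi rad, from -1 to 1, a list of three. A call has 1 to 5 rows; each row shifts and turns the commanded pose from where the row before left it, along the tool's axes as they then stand; what a row does not reach is not made up. A row lasts 1/12 s, in which the tool goes at most 41.7 mm and 7.16 degrees, less where a joint would pass 70% of its speed; a pose out of reach is approached as far as the arm can. A call with a number of a shift or a turn outside -1 to 1 is refused whole. A call with a gripper value outside its range is refused whole. "gripper" is the opening, from -1 (shut) to 1 (fully open), set as the call begins (left out, the last holds). The fingers move at their own pace and stop on an object; "grip_force" is the grip in N (left out, the last holds). Time passes only in rows, so rows that do not move let the fingers close. It gives the time, the measured TCP pose, the force, the opening and the grip force at its end, in the units of the state.
- state(): the state, without advancing time (a new reading comes with each control period).
- read_camera(name): name is "side" or "top"; returns a dict with "image" (420x560x3 uint8, red, green, blue), "depth" (420x560 float32, m along the optical axis (not along the pixel's ray), 0 where there is no reading), "fx", "fy", "cx", "cy" (pixels), "k1" (the pictures are not rectified: a ray, as slopes to the right and down, at radius r is drawn at 1 + k1 r^2 times it, then the intrinsics apply), "world_from_camera" (4x4, takes a point from camera to world coordinates). Camera axes: x right, y up, looking along -z (the intrinsics and any distortion apply to the point x, -y, -z); pixel columns grow to the right and rows downward; lengths in m; the calibration is good to about 2 mm. A picture is of the moment at which its call begins.
- job_done(): hands the job in; it is judged then, once.
The state is a dict: "t": time; "q": joint angles; "joint_vel": joint speeds; "joint_torque": joint torques, N m; "eef_pos": TCP position; "eef_rot": TCP orientation; "contact_force": force on the tool from outside, world axes, zero at the start; "ft_torque": the same for the moment, N m; "width": opening from 0.0 (shut) to 1.0 (fully open); "grasp_force": force on a finger pad.
Only numpy, scipy, OpenCV 4.12 (cv2) and the standard library are available. Lean on these libraries where they do the work, as an engineer would, in place of code of your own. Each camera call takes 0.05 s, during which the arm holds its last target. There are 200 camera calls.

## Working session

There is one attempt and no reset: what is moved stays moved. The work goes in short steps, Python scripts to look and compute and a tool call to move; the robot and the scene stay as the last step left them, time stands still between calls to the robot, and variables do not carry over. Pictures are saved under pics/ and viewed, at most 10 in all, crops included, and the job is handed in when it is done.

Besides the shell and the picture viewer there is one more tool, called after "Emit:" by a JSON object that holds its "method" and its "body". servo_tool: Moves the arm, as the interface text tells. Its arguments: {"type":"object","properties":{"slide":{"type":"array"},"turn":{"type":"array"},"gripper":{"type":"number"},"grip_force":{"type":"number"}},"required":["slide","turn"]}

```bash
mkdir -p pics; ls; cat > h.py <<'E'
import numpy as np, cv2
from rig import state, read_camera, job_done
def save(n,c):
    np.savez(f'/tmp/{n}.npz',**{k:np.array(v) for k,v in c.items()})
    cv2.imwrite(f'pics/{n}.png',c['image'][:,:,::-1])
def load(n): return dict(np.load(f'/tmp/{n}.npz'))
def rays(c,uv):
    uv=np.atleast_2d(np.array(uv,float))
    x=(uv[:,0]-c['cx'])/c['fx']; y=(uv[:,1]-c['cy'])/c['fy']
    xd,yd=x.copy(),y.copy()
    for _ in range(20):
        f=1+c['k1']*(x*x+y*y); x=xd/f; y=yd/f
    T=c['world_from_camera']; d=np.c_[x,-y,-np.ones_like(x)]
    return T[:3,3], d@T[:3,:3].T
def plane(c,uv,z):
    o,d=rays(c,uv); return o+d*((z-o[2])/d[:,2])[:,None]
def dep(c,uv):
    o,d=rays(c,uv); uv=np.atleast_2d(uv).astype(int); return o+d*c['depth'][uv[:,1],uv[:,0]][:,None]
def cloud(c):
    h,w=c['depth'].shape; v,u=np.mgrid[:h,:w]
    return dep(c,np.c_[u.ravel(),v.ravel()]).reshape(h,w,3)
E
python3 - <<'E'
from h import *
for n in('top','side'):
    c=read_camera(n); save(n+'0',c); print(n,c['world_from_camera'],c['fx'],c['k1'],(c['depth']>0).mean())
s=state(); print(s['t'],s['eef_pos'],s['eef_rot'],s['width'])
E
```

```text
pics
top [[-0.00620471  0.98424665 -0.17669193  0.34125016]
 [-0.99992398 -0.00798955 -0.00939181 -0.03460005]
 [-0.01065555  0.17662022  0.9842214   1.37452487]
 [ 0.          0.          0.          1.        ]] 515.4959403349325 -0.12197362313439956 0.9962670068027211
side [[-0.88232645  0.28964736 -0.37095073  0.23340385]
 [-0.47056511 -0.55679358  0.68450667  0.60154427]
 [-0.00827744  0.77851481  0.62757164  0.67523172]
 [ 0.          0.          0.          1.        ]] 426.05404157449453 -0.03294316010794948 0.9959481292517007
0.1 [ 0.19269608 -0.5941021   0.24950659] [-3.10142996e+00 -4.90569923e-01  4.54202952e-04] 0.998746603979147
```

View pics/top0.png

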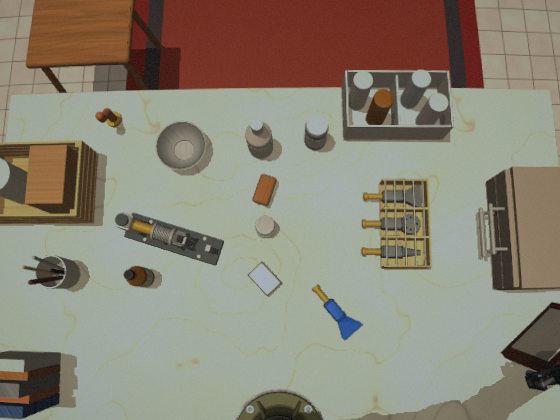

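View pics/side0.png

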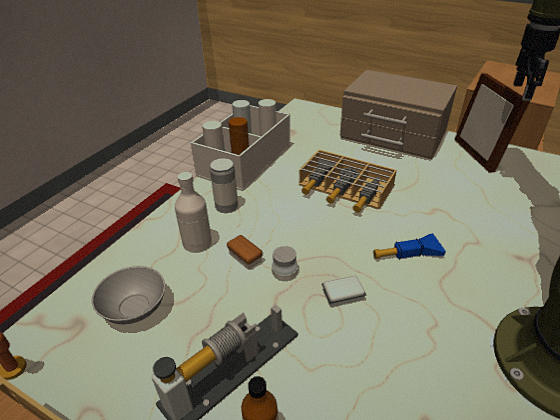

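Top view: the coupler runs from about (118,218) to (222,255), mouth to the right. The rack is at (380–430, 180–268) with its front on the left. The lanes look like fan (row 195), rose (row 224) and jet (row 252), and the blue decoy is at (340,315). I'll zoom in to confirm.

```bash
python3 - <<'E'
from h import *
c=load('top0'); im=c['image'][:,:,::-1]
a=cv2.resize(im[170:280,350:440],None,fx=5,fy=5,interpolation=3)[:, :]
b=cv2.resize(im[200:275,105:235],None,fx=4,fy=4,interpolation=3)
b2=np.zeros((300,520,3),np.uint8); b2[:b.shape[0],:b.shape[1]]=b
o=np.zeros((600,800,3),np.uint8); o[:550,:450]=a; 
b=cv2.resize(b,(350,202)); o[:202,450:]=b
s=load('side0')['image'][:,:,::-1]; k=cv2.resize(s[145:215,295:400],(350,233)); o[210:443,450:]=k
cv2.imwrite('pics/crop1.png',o)
P=cloud(c)
# coupler: dark plate mask / heights
Z=P[:,:,2]
def box(u0,u1,v0,v1,zmin,zmax):
    m=np.zeros(Z.shape,bool); m[v0:v1,u0:u1]=1; m&=(Z>zmin)&(Z<zmax); return m
m=box(105,235,200,275,.004,.2)
n,l,st,ce=cv2.connectedComponentsWithStats(m.astype(np.uint8)); i=1+st[1:,4].argmax(); print(st[i])
# top plate surface pixels
r=cv2.minAreaRect(P[(l==i)&(Z<.02)][:,:2].astype(np.float32)); print('plate',r)
for nm,(u0,u1,v0,v1) in dict(jar=(250,282,210,240),tin=(245,285,258,298),scrub=(248,282,170,208),shampoo=(120,155,258,290),decoy=(305,368,280,345)).items():
    m=box(u0,u1,v0,v1,.006,.3);q=P[m]; print(nm,q[:,:2].min(0),q[:,:2].max(0),q[:,2].max())
m=box(375,435,175,272,.03,.1); q=P[m].astype(np.float32); print('rack',cv2.minAreaRect(q[:,:2]),np.percentile(q[:,2],[5,50,99]))
E
```

```text
[ 113  211  111   55 2755]
plate ((0.5234362483024597, 0.30310681462287903), (0.3136950135231018, 0.08529185503721237), 73.29126739501953)
jar [ 0.51336406 -0.00430337] [0.59222745 0.07368459] 0.06202692233676155
tin [ 0.35985201 -0.00919602] [0.45962282 0.08609668] 0.0368890554628285
scrub [ 0.59997992 -0.0021444 ] [0.6978192  0.08258223] 0.04296992085805096
shampoo [0.38099126 0.33127243] [0.46381912 0.42543186] 0.1559590289074262
decoy [ 0.23597312 -0.23340652] [ 0.40349511 -0.06895867] 0.03798710979047848Traceback (most recent call last):
  File "<stdin>", line 21, in <module>
cv2.error: OpenCV(4.12.0) /io/opencv/modules/imgproc/src/convhull.cpp:143: error: (-215:Assertion failed) total >= 0 && (depth == CV_32F || depth == CV_32S) in function 'convexHull'
```

View pics/crop1.png

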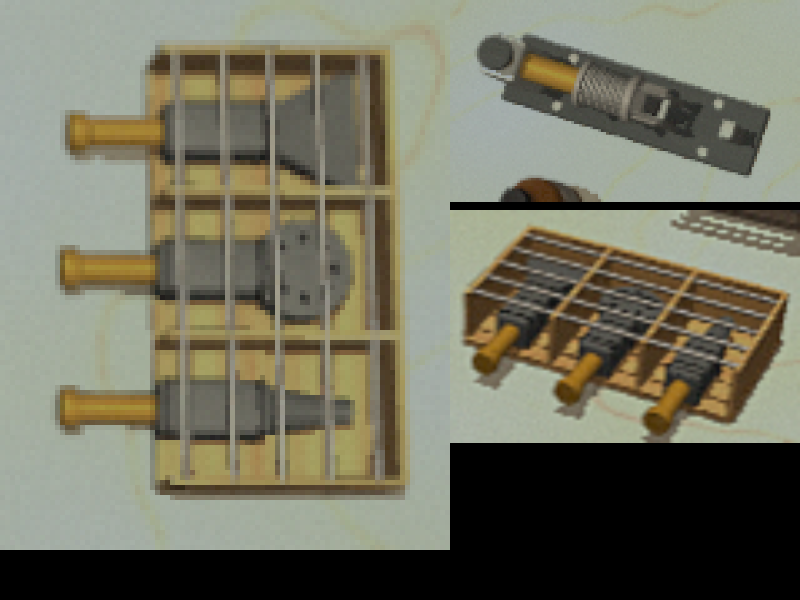

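The crop confirms it: fan in the upper lane (tail end near (363,196) in the top image), rose in the middle, jet below. Next I'll measure precisely with masks.

```bash
cat >> h.py <<'E'
def brass(c,b,big=True):
    hsv=cv2.cvtColor(c['image'],cv2.COLOR_RGB2HSV)
    m=cv2.inRange(hsv,(10,140,90),(30,255,255)); k=np.zeros_like(m); u0,u1,v0,v1=b; k[v0:v1,u0:u1]=m[v0:v1,u0:u1]
    n,l,st,ce=cv2.connectedComponentsWithStats(k); i=1+st[1:,4].argmax(); v,u=np.where(l==i); return np.c_[u,v].astype(float)
def ends(uv):
    mu=uv.mean(0); w,V=np.linalg.eigh(np.cov((uv-mu).T)); d=V[:,1]; t=(uv-mu)@d
    # halfway ends, pixel centre extents
    a,b=np.percentile(t,[1,99]); return mu+a*d,mu+b*d,mu
def tri(c1,p1,c2,p2):
    o1,d1=rays(c1,p1);o2,d2=rays(c2,p2);d1=d1[0]/np.linalg.norm(d1);d2=d2[0]/np.linalg.norm(d2)
    A=np.c_[d1,-d2];s=np.linalg.lstsq(A,o2-o1,rcond=None)[0];a=o1+s[0]*d1;b=o2+s[1]*d2;return (a+b)/2,np.linalg.norm(a-b)
E
python3 - <<'E'
from h import *
np.set_printoptions(precision=4,suppress=True)
t=load('top0');s=load('side0')
for nm,bt,bs in (('fan',(355,384,185,208),(300,324,178,200)),('rose',(355,384,212,236),(324,352,180,208)),('jet',(355,384,240,264),(352,382,185,215)),('core',(120,165,205,245),(165,230,330,390))):
    a=brass(t,bt);b=brass(s,bs);ea=ends(a);eb=ends(b)
    print(nm,len(a),len(b),ea,eb)
    # match orders: ends combos
    for i in (0,1,2):
        best=min((tri(t,ea[i],s,eb[j]) for j in ((0,1) if i<2 else (2,))),key=lambda r:r[1]); print('  ',*best)
    print('  plane',plane(t,ea,.023 if nm!='core' else .085))
im=t['image'].astype(int)
# plate
g=im.max(2); print('plate grey',im[235:250:4,205], 'count',im[232,200])
m=np.zeros(g.shape,np.uint8); m[205:270,110:230]=(g[205:270,110:230]<95)
n,l,st,ce=cv2.connectedComponentsWithStats(m); i=1+st[1:,4].argmax(); v,u=np.where(l==i)
q=plane(t,np.c_[u,v],.01)[:,:2].astype(np.float32); r=cv2.minAreaRect(q); print('plate',r,cv2.boxPoints(r))
# rack
hsv=cv2.cvtColor(t['image'],cv2.COLOR_RGB2HSV); m=np.zeros(g.shape,np.uint8)
k=(hsv[...,1]>90)&(hsv[...,0]<30); m[175:275,380:436]=k[175:275,380:436]
m=cv2.morphologyEx(m,cv2.MORPH_CLOSE,np.ones((5,5)));v,u=np.where(m>0)
q=plane(t,np.c_[u,v],.052)[:,:2].astype(np.float32); r=cv2.minAreaRect(q); print('rack',r,cv2.boxPoints(r), im[225,432],im[225,375])
E
```

```text
fan 102 91 (array([382.0066, 196.0986]), array([363.9856, 195.966 ]), array([372.598 , 196.0294])) (array([314.4618, 180.8472]), array([303.1534, 186.3232]), array([308.1099, 183.9231]))
   [ 0.6216 -0.2791  0.0255] 0.005346655881366498
   [ 0.6249 -0.2274  0.037 ] 0.0050385227359776
   [ 0.6242 -0.2521  0.0302] 0.0013254805763356988
  plane [[ 0.6247 -0.2788  0.023 ]
 [ 0.6254 -0.2302  0.023 ]
 [ 0.6251 -0.2534  0.023 ]]
rose 90 97 (array([380.0123, 223.8061]), array([361.952 , 223.0738]), array([370.5444, 223.4222])) (array([338.5028, 193.3403]), array([323.5293, 191.0846]), array([332.2062, 192.3918]))
   [ 0.5483 -0.2732  0.012 ] 0.006005890265684017
   [ 0.5559 -0.2161  0.0503] 0.01709545840685752
   [ 0.5505 -0.2435  0.0322] 0.0024779462651159383
  plane [[ 0.5495 -0.2705  0.023 ]
 [ 0.5519 -0.2224  0.023 ]
 [ 0.5508 -0.2453  0.023 ]]
jet 104 76 (array([380.0047, 251.2005]), array([361.9935, 251.0909]), array([370.7596, 251.1442])) (array([364.5508, 196.5999]), array([356.9654, 206.6689]), array([360.6711, 201.75  ]))
   [ 0.474 -0.267  0.03 ] 0.003590270656828762
   [ 0.4758 -
[... 376 characters left out ...]
 0.3192 0.0969] 0.007996635970938791
   [0.5411 0.3712 0.0935] 0.005277309777816195
   [0.5332 0.345  0.0948] 0.006364808869961374
  plane [[0.5304 0.3244 0.085 ]
 [0.5449 0.3753 0.085 ]
 [0.5376 0.3495 0.085 ]]
plate grey [[ 88  92  83]
 [164 169 148]
 [ 75  74  67]
 [130 132 119]] count [166 175 158]
plate ((0.5165213942527771, 0.2858578562736511), (0.27099284529685974, 0.06959661096334457), 72.59339904785156) [[0.4428 0.167 ]
 [0.5092 0.1462]
 [0.5903 0.4047]
 [0.5239 0.4256]]
rack ((0.5469245314598083, -0.3295370638370514), (0.13213561475276947, 0.2349993735551834), 89.37989807128906) [[ 0.4287 -0.3943]
 [ 0.6637 -0.3969]
 [ 0.6651 -0.2647]
 [ 0.4301 -0.2622]] [164 173 163] [138 105  38]
```

```bash
python3 - <<'E'
from h import *
t=load('top0')['image'][:,:,::-1];s=load('side0')['image'][:,:,::-1]
a=cv2.resize(t[205:270,110:230],None,fx=5,fy=5,interpolation=2)
b=cv2.resize(s[290:420,150:305],None,fx=2,fy=2,interpolation=2)
o=np.zeros((325+260,600,3),np.uint8);o[:325]=a;o[325:,:310]=b
cv2.imwrite('pics/crop2.png',o)
E
```

```text
(no output)
```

View pics/crop2.png

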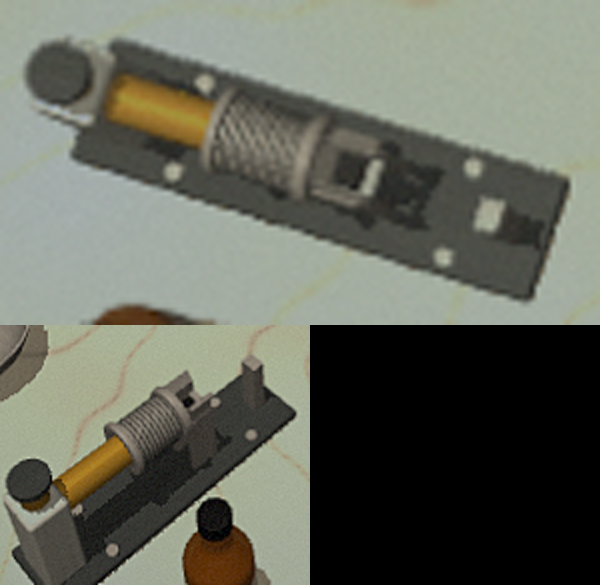

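Top crop: plate corners at about (118,38), (72,157), (532,299) and (570,178). The sleeve runs from flange line (217,128) to (318,160), the rest post top is at (490,216), and the trip and cheeks are around (345–385,170). Now converting these to metres.

```bash
python3 - <<'E'
from h import *
np.set_printoptions(precision=4,suppress=True)
t=load('top0')
def cr(p): p=np.array(p,float); return (p+.5)/5-.5+[110,205]
C=plane(t,cr([(118,38),(72,157),(532,299),(570,178)]),.01)[:,:2]
r=(C[0]+C[1])/2; f=(C[2]+C[3])/2; print(C); print('len',np.linalg.norm(f-r),'w',np.linalg.norm(C[0]-C[1]),np.linalg.norm(C[2]-C[3]))
for a,b in((C[0],C[3]),(C[1],C[2]),(r,f)): print('yaw',np.degrees(np.arctan2(*(b-a)[::-1])))
u=(f-r)/np.linalg.norm(f-r); v=np.array([-u[1],u[0]]); o=(r+f)/2+.0075*u; print('origin',o)
def loc(p): d=np.array(p)[:2]-o; return d@u,d@v
print('post',loc(plane(t,cr((490,216)),.07)[0]))
# side picture plate check: rest post top
s=load('side0')
print('post tri',tri(t,cr((490,216)),s,np.array([(252,362-325)])/2+[150,290]))
for p,z in (((203,165),.085),((232,90),.085),((330,118),.085),((303,202),.085)): print('flange ends',loc(plane(t,cr(p),z)[0]))
# sleeve from depth
P=cloud(t);Pl=((P[:,:,:2]-o)@np.c_[u,v]); 
m=np.zeros(P.shape[:2],bool);m[200:275,105:235]=1
for x0 in range(-120,120,8):
    k=m&(abs(Pl[...,0]*1e3-x0)<4)&(abs(Pl[...,1])<.05)&(P[...,2]>.06); 
    if k.sum()>3: print(x0,k.sum(),P[k][:,2].max().round(3),(Pl[k][:,1]).min().round(3),Pl[k][:,1].max().round(3))
E
```

```text
[[0.5886 0.3962]
 [0.5232 0.4188]
 [0.446  0.166 ]
 [0.5105 0.1466]]
len 0.2629464947631993 w 0.06915770570070714 0.06744093528090893
yaw -107.35930665500459
yaw -106.99340417499873
yaw -107.17536828944299
origin [0.5149 0.2747]
post (np.float64(0.10025560385633271), np.float64(-0.0015273076897974497))
post tri (array([0.4833, 0.1794, 0.0685]), np.float64(0.0014286176058948192))
flange ends (np.float64(-0.0463745289467243), np.float64(-0.020649828857271825))
flange ends (np.float64(-0.0447366718070091), np.float64(0.020278572670791306))
flange ends (np.float64(0.00870090063553787), np.float64(0.02131854043038085))
flange ends (np.float64(0.00933610838961093), np.float64(-0.023469550932600693))
-120 60 0.138 -0.02 0.02
-112 66 0.136 -0.02 0.02
-104 112 0.136 -0.02 0.019
-96 27 0.102 -0.016 0.011
-88 32 0.105 -0.013 0.012
-80 32 0.105 -0.013 0.012
-72 29 0.102 -0.013 0.013
-64 33 0.104 -0.014 0.012
-56 30 0.101 -0.013 0.012
-48 20 0.102 -0.022 0.011
-40 68 0.112 -0.024 0.023
-32 50 0.11 -0.021 0.019
-24 46 0.111 -0.02 0.02
-16 52 0.11 -0.02 0.02
-8 50 0.11 -0.02 0.02
0 45 0.11 -0.02 0.018
8 84 0.115 -0.024 0.022
16 48 0.108 -0.02 0.018
24 42 0.101 -0.018 0.017
32 45 0.105 -0.018 0.017
40 29 0.103 -0.017 0.016
96 19 0.076 -0.009 0.007
104 17 0.077 -0.009 0.007
```

```bash
cat >> h.py <<'E'
from scipy.spatial.transform import Rotation as R
def plan(wps,step=.035,tstep=6.8,pose=None):
    """wps: (x,y,z,yaw of tool x deg); tool down. prints rows"""
    s=state(); p=np.array(s['eef_pos']); q=R.from_rotvec(s['eef_rot'])
    S=[];T=[]
    for w in wps:
        tgt=R.from_euler('z',w[3],degrees=True)*R.from_euler('x',180,degrees=True)
        d=np.array(w[:3])-p; dr=(q.inv()*tgt).as_rotvec()
        n=int(max(1,np.ceil(np.linalg.norm(d)/step),np.ceil(np.degrees(np.linalg.norm(dr))/tstep)))
        for i in range(n):
            S.append((q.inv().apply(d/n)/.12).round(3).tolist()); T.append((dr/n/2/np.pi).round(4).tolist())
            q=q*R.from_rotvec(np.array(T[-1])*2*np.pi)
        p=np.array(w[:3])
    for i in range(0,len(S),5): print('slide',S[i:i+5],'\nturn',T[i:i+5])
def show():
    np.set_printoptions(precision=4,suppress=True)
    s=state(); x=R.from_rotvec(s['eef_rot']).as_matrix(); print(s['t'],s['eef_pos'],'yaw',np.degrees(np.arctan2(x[1,0],x[0,0])),'down',x[2,2],s['contact_force'],s['width'],s['grasp_force'],'q',s['q'])
E
python3 - <<'E'
from h import *
show()
plan([(.42,-.33,.25,72.8),(.5199,.2909,.25,72.8),(.5199,.2909,.15,72.8)])
E
```

```text
0.1 [ 0.1927 -0.5941  0.2495] yaw 17.97663276712622 down -0.9999986712677335 [ 0.643   0.3526 -0.2359] 0.998746603979147 0.0 q [ 1.3625  0.5083 -0.2375  1.5011  0.1257  1.1489 -0.1548]
slide [[0.248, -0.151, -0.0], [0.261, -0.127, -0.0], [0.272, -0.101, -0.0], [0.281, -0.075, -0.0], [0.286, -0.048, -0.0]] 
turn [[-0.0, -0.0, -0.0152], [-0.0, -0.0, -0.0152], [-0.0, -0.0, -0.0152], [-0.0, -0.0, -0.0152], [-0.0, -0.0, -0.0152]]
slide [[0.29, -0.02, -0.0], [0.29, 0.008, -0.0], [0.288, 0.035, -0.0], [0.284, 0.063, -0.0], [0.276, 0.089, -0.0]] 
turn [[-0.0, -0.0, -0.0152], [-0.0, -0.0, -0.0152], [-0.0, -0.0, -0.0152], [-0.0, -0.0, -0.0152], [-0.0, -0.0, -0.0152]]
slide [[0.288, -0.041, 0.0], [0.288, -0.041, 0.0], [0.288, -0.041, 0.0], [0.288, -0.041, 0.0], [0.288, -0.041, 0.0]] 
turn [[-0.0, -0.0, -0.0], [-0.0, -0.0, -0.0], [-0.0, -0.0, -0.0], [-0.0, -0.0, -0.0], [-0.0, -0.0, -0.0]]
slide [[0.288, -0.041, 0.0], [0.288, -0.041, 0.0], [0.288, -0.041, 0.0], [0.288, -0.041, 0.0], [0.288, -0.041, 0.0]] 
turn [[-0.0, -0.0, -0.0], [-0.0, -0.0, -0.0], [-0.0, -0.0, -0.0], [-0.0, -0.0, -0.0], [-0.0, -0.0, -0.0]]
slide [[0.288, -0.041, 0.0], [0.288, -0.041, 0.0], [0.288, -0.041, 0.0], [0.288, -0.041, 0.0], [0.288, -0.041, 0.0]] 
turn [[-0.0, -0.0, -0.0], [-0.0, -0.0, -0.0], [-0.0, -0.0, -0.0], [-0.0, -0.0, -0.0], [-0.0, -0.0, -0.0]]
slide [[0.288, -0.041, 0.0], [0.288, -0.041, 0.0], [0.288, -0.041, 0.0], [-0.0, 0.0, 0.278], [-0.0, 0.0, 0.278]] 
turn [[-0.0, -0.0, -0.0], [-0.0, -0.0, -0.0], [-0.0, -0.0, -0.0], [-0.0001, -0.0001, -0.0001], [-0.0001, -0.0001, -0.0001]]
slide [[-0.0, -0.0, 0.278]] 
turn [[-0.0001, -0.0001, -0.0001]]
```

Emit:
{"method": "servo_tool", "body": {"slide": [[0.25,-0.15,0],[0.26,-0.13,0],[0.27,-0.1,0],[0.28,-0.075,0],[0.285,-0.05,0]], "turn": [[0,0,-0.0152],[0,0,-0.0152],[0,0,-0.0152],[0,0,-0.0152],[0,0,-0.0152]]}}

```text
t: 0.52
eef_pos: [0.3065, -0.4608, 0.25]
eef_rot: [-2.896, -1.217, 0.0]
contact_force: [0.8, 0.5, -0.2]
width: 1.0
grasp_force: 0.0
```

Emit:
{"method": "servo_tool", "body": {"slide": [[0.29,-0.02,0],[0.29,0.01,0],[0.29,0.035,0],[0.285,0.06,0],[0.275,0.09,0]], "turn": [[0,0,-0.0152],[0,0,-0.0152],[0,0,-0.0152],[0,0,-0.0152],[0,0,-0.0152]]}}

```text
t: 0.93
eef_pos: [0.4202, -0.3285, 0.2501]
eef_rot: [-2.526, -1.868, 0.0]
contact_force: [0.3, -0.3, 0.2]
width: 1.0
grasp_force: 0.0
```

Emit:
{"method": "servo_tool", "body": {"slide": [[0.288,-0.041,0],[0.288,-0.041,0],[0.288,-0.041,0],[0.288,-0.041,0],[0.288,-0.041,0]], "turn": [[0,0,0],[0,0,0],[0,0,0],[0,0,0],[0,0,0]]}}

```text
t: 1.35
eef_pos: [0.4473, -0.1561, 0.2501]
eef_rot: [-2.53, -1.862, 0.0]
contact_force: [1.0, 0.1, -0.4]
width: 0.997
grasp_force: 0.0
```

Tracking is exact. I'll continue.

Emit:
{"method": "servo_tool", "body": {"slide": [[0.288,-0.041,0],[0.288,-0.041,0],[0.288,-0.041,0],[0.288,-0.041,0],[0.288,-0.041,0]], "turn": [[0,0,0],[0,0,0],[0,0,0],[0,0,0],[0,0,0]]}}

```text
t: 1.77
eef_pos: [0.4752, 0.0161, 0.2502]
eef_rot: [-2.531, -1.862, 0.001]
contact_force: [0.0, -0.1, -1.0]
width: 0.999
grasp_force: 0.0
```

Emit:
{"method": "servo_tool", "body": {"slide": [[0.288,-0.041,0],[0.288,-0.041,0],[0.288,-0.041,0],[0.288,-0.041,0],[0.288,-0.041,0]], "turn": [[0,0,0],[0,0,0],[0,0,0],[0,0,0],[0,0,0]]}}

```text
t: 2.18
eef_pos: [0.5032, 0.1883, 0.25]
eef_rot: [2.531, 1.862, -0.001]
contact_force: [0.8, 0.3, -0.4]
width: 1.001
grasp_force: 0.0
```

Emit:
{"method": "servo_tool", "body": {"slide": [[0.288,-0.041,0],[0.288,-0.041,0],[0.288,-0.041,0],[0,0,0.278],[0,0,0.278]], "turn": [[0,0,0],[0,0,0],[0,0,0],[0,0,0],[0,0,0]]}}

```text
t: 2.6
eef_pos: [0.5202, 0.2942, 0.1839]
eef_rot: [-2.526, -1.866, -0.007]
contact_force: [0.1, 0.1, -0.9]
width: 1.0
grasp_force: 0.0
```

```bash
python3 - <<'E'
from h import *
show()
plan([(.5199,.2909,.15,72.8),(.5199,.2909,.086,72.8)],step=.025)
E
```

```text
2.6 [0.5202 0.2942 0.1839] yaw 72.92220568043825 down -0.9999884649172855 [ 0.1038  0.1016 -0.9177] 1.0002101841781184 0.0 q [-0.1654  0.5746 -0.6308  1.6713  0.3849  1.0181 -1.2214]
slide [[-0.014, 0.003, 0.141], [-0.014, 0.003, 0.141], [0.0, -0.0, 0.178], [0.0, -0.0, 0.178], [0.0, -0.0, 0.178]] 
turn [[0.0001, -0.0004, 0.0002], [0.0001, -0.0004, 0.0002], [0.0, 0.0, -0.0], [0.0, 0.0, -0.0], [0.0, 0.0, -0.0]]
```

Emit:
{"method": "servo_tool", "body": {"slide": [[-0.014,0.003,0.141],[-0.014,0.003,0.141],[0,0,0.178],[0,0,0.178],[0,0,0.178]], "turn": [[0,0,0],[0,0,0],[0,0,0],[0,0,0],[0,0,0]]}}

```text
t: 3.02
eef_pos: [0.5196, 0.2866, 0.0844]
eef_rot: [-2.53, -1.862, 0.001]
contact_force: [0.6, 0.8, 1.2]
width: 1.001
grasp_force: 0.0
```

Emit:
{"method": "servo_tool", "body": {"slide": [[0,0,0],[0,0,0],[0,0,0],[0,0,0],[0,0,0]], "turn": [[0,0,0],[0,0,0],[0,0,0],[0,0,0],[0,0,0]], "gripper": -1, "grip_force": 70}}

```text
t: 3.43
eef_pos: [0.5176, 0.2884, 0.0876]
eef_rot: [-2.527, -1.863, 0.001]
contact_force: [-8.6, 0.7, 7.4]
width: 0.45
grasp_force: 69.4
```

Emit:
{"method": "servo_tool", "body": {"slide": [[0,0,0],[0,0,0],[0,0,0],[0,0,0],[0,0,0]], "turn": [[0,0,0],[0,0,0],[0,0,0],[0,0,0],[0,0,0]]}}

```text
t: 3.85
eef_pos: [0.5177, 0.2884, 0.0876]
eef_rot: [-2.527, -1.863, 0.001]
contact_force: [-7.9, -0.1, 7.5]
width: 0.448
grasp_force: 69.4
```

```bash
python3 - <<'E'
from h import *
show()
E
```

```text
3.85 [0.5177 0.2884 0.0876] yaw 72.79968984590309 down -0.9999979087343481 [-7.9381 -0.0805  7.4881] 0.44791509336002 69.40578421577811 q [-0.1996  0.6775 -0.5679  1.7835  0.4757  0.8213 -1.2988]
```

Emit:
{"method": "servo_tool", "body": {"slide": [[0.06,-0.01,-0.003],[0.06,-0.01,-0.003],[0.06,-0.003,-0.003],[0.06,0,-0.003],[0.05,0,0]], "turn": [[0,0,0],[0,0,0],[0,0,0],[0,0,0],[0,0,0]]}}

```text
t: 4.27
eef_pos: [0.5261, 0.3158, 0.0876]
eef_rot: [2.527, 1.856, -0.013]
contact_force: [-7.2, -13.2, 8.4]
width: 0.45
grasp_force: 70.0
```

Emit:
{"method": "servo_tool", "body": {"slide": [[0,0,0],[0,0,0]], "turn": [[0,0,0],[0,0,0]]}}

```text
t: 4.43
eef_pos: [0.5262, 0.3161, 0.0876]
eef_rot: [2.528, 1.857, -0.012]
contact_force: [-7.3, -12.8, 4.9]
width: 0.451
grasp_force: 70.7
```

```bash
python3 - <<'E'
from h import *
show()
E
```

```text
4.4333 [0.5262 0.3161 0.0876] yaw 72.60690002407611 down -0.9999562234058108 [ -7.2506 -12.8075   4.8564] 0.450683089605555 70.65273815765977 q [-0.2495  0.7044 -0.5592  1.718   0.4744  0.8661 -1.3222]
```

Emit:
{"method": "servo_tool", "body": {"slide": [[0.025,0,0],[0.01,0,0],[0,0,0]], "turn": [[0,0,0],[0,0,0],[0,0,0]]}}

```text
t: 4.68
eef_pos: [0.5273, 0.3197, 0.0876]
eef_rot: [2.528, 1.857, -0.013]
contact_force: [-6.8, -14.3, 7.3]
width: 0.448
grasp_force: 70.7
```

Emit:
{"method": "servo_tool", "body": {"slide": [[-0.04,0,0],[-0.03,0,0],[0,0,0]], "turn": [[0,0,0],[0,0,0],[0,0,0]]}}

```text
t: 4.93
eef_pos: [0.5258, 0.315, 0.0877]
eef_rot: [2.53, 1.86, -0.003]
contact_force: [-2.5, -6.1, 1.1]
width: 0.444
grasp_force: 71.8
```

```bash
python3 - <<'E'
from h import *
show()
E
```

```text
4.9333 [0.5258 0.315  0.0877] yaw 72.65126583690065 down -0.9999972497682534 [-2.4843 -6.0843  1.111 ] 0.4444881900664671 71.79061244241893 q [-0.2437  0.7013 -0.5615  1.7257  0.4744  0.8556 -1.32  ]
```

Emit:
{"method": "servo_tool", "body": {"slide": [[0,0,0],[0,0,0],[0,0,0],[0,0,0],[0,0,0]], "turn": [[0,0,0],[0,0,0],[0,0,0],[0,0,0],[0,0,0]], "gripper": 1}}

```text
t: 5.35
eef_pos: [0.5265, 0.3176, 0.0875]
eef_rot: [-2.53, -1.862, -0.002]
contact_force: [-0.0, 0.4, -0.3]
width: 1.002
grasp_force: 0.0
```

Emit:
{"method": "servo_tool", "body": {"slide": [[0,0,-0.2],[0,0,-0.3],[0,0,-0.3],[0,0,-0.3],[0,0,-0.3]], "turn": [[0,0,0],[0,0,0],[0,0,0],[0,0,0],[0,0,0]]}}

```text
t: 5.77
eef_pos: [0.5259, 0.3171, 0.257]
eef_rot: [-2.529, -1.862, -0.001]
contact_force: [0.9, 0.5, 0.0]
width: 1.003
grasp_force: 0.0
```

```bash
python3 - <<'E'
from h import *
show()
plan([(.51,.1,.25,72.8),(.53,-.12,.22,72.8),(.625,-.247,.16,90.5)])
E
```

```text
5.7667 [0.5259 0.3171 0.257 ] yaw 72.73111157553403 down -0.9999997807514077 [0.949  0.4533 0.0204] 1.0028394666246883 0.0 q [-0.1925  0.5369 -0.6503  1.5169  0.3379  1.2018 -1.1988]
slide [[-0.252, 0.059, 0.008], [-0.252, 0.059, 0.008], [-0.252, 0.059, 0.008], [-0.252, 0.059, 0.008], [-0.252, 0.059, 0.008]] 
turn [[-0.0, -0.0, -0.0], [-0.0, -0.0, -0.0], [-0.0, -0.0, -0.0], [-0.0, -0.0, -0.0], [-0.0, -0.0, -0.0]]
slide [[-0.252, 0.059, 0.008], [-0.252, 0.059, 0.008], [-0.243, 0.1, 0.036], [-0.243, 0.1, 0.036], [-0.243, 0.1, 0.036]] 
turn [[-0.0, -0.0, -0.0], [-0.0, -0.0, -0.0], [-0.0, -0.0, -0.0], [-0.0, -0.0, -0.0], [-0.0, -0.0, -0.0]]
slide [[-0.243, 0.1, 0.036], [-0.243, 0.1, 0.036], [-0.243, 0.1, 0.036], [-0.243, 0.1, 0.036], [-0.155, 0.214, 0.1]] 
turn [[-0.0, -0.0, -0.0], [-0.0, -0.0, -0.0], [-0.0, -0.0, -0.0], [-0.0, -0.0, -0.0], [-0.0, -0.0, -0.0099]]
slide [[-0.168, 0.204, 0.1], [-0.181, 0.193, 0.1], [-0.192, 0.182, 0.1], [-0.203, 0.169, 0.1]] 
turn [[-0.0, -0.0, -0.0099], [-0.0, -0.0, -0.0099], [-0.0, -0.0, -0.0099], [-0.0, -0.0, -0.0099]]
```

Emit:
{"method": "servo_tool", "body": {"slide": [[-0.252,0.059,0],[-0.252,0.059,0],[-0.252,0.059,0],[-0.252,0.059,0],[-0.252,0.059,0]], "turn": [[0,0,0],[0,0,0],[0,0,0],[0,0,0],[0,0,0]]}}

```text
t: 6.18
eef_pos: [0.5149, 0.1609, 0.2554]
eef_rot: [2.53, 1.862, 0.001]
contact_force: [1.2, 0.1, -1.0]
width: 1.003
grasp_force: 0.0
```

Emit:
{"method": "servo_tool", "body": {"slide": [[-0.252,0.059,0],[-0.252,0.059,0],[-0.243,0.1,0.036],[-0.243,0.1,0.036],[-0.243,0.1,0.036]], "turn": [[0,0,0],[0,0,0],[0,0,0],[0,0,0],[0,0,0]]}}

```text
t: 6.6
eef_pos: [0.5191, 0.0045, 0.2424]
eef_rot: [2.529, 1.862, 0.002]
contact_force: [1.6, 0.1, -0.2]
width: 1.001
grasp_force: 0.0
```

Emit:
{"method": "servo_tool", "body": {"slide": [[-0.243,0.1,0.036],[-0.243,0.1,0.036],[-0.243,0.1,0.036],[-0.243,0.1,0.036],[-0.155,0.214,0.1]], "turn": [[0,0,0],[0,0,0],[0,0,0],[0,0,0],[0,0,-0.0095]]}}

```text
t: 7.02
eef_pos: [0.548, -0.1481, 0.2141]
eef_rot: [2.474, 1.932, -0.002]
contact_force: [1.1, -0.5, -0.3]
width: 1.003
grasp_force: 0.0
```

Emit:
{"method": "servo_tool", "body": {"slide": [[-0.168,0.204,0.1],[-0.18,0.193,0.1],[-0.192,0.182,0.1],[-0.203,0.169,0.1]], "turn": [[0,0,-0.0095],[0,0,-0.0095],[0,0,-0.0095],[0,0,-0.0095]]}}

```text
t: 7.35
eef_pos: [0.6254, -0.2486, 0.1644]
eef_rot: [2.222, 2.22, 0.001]
contact_force: [0.3, 0.1, 0.2]
width: 1.0
grasp_force: 0.0
```

```bash
python3 - <<'E'
from h import *
c=read_camera('top'); save('top1',c); b=read_camera('side');save('side1',b)
show()
t=c['image'][:,:,::-1]
a=cv2.resize(t[205:270,110:230],None,fx=5,fy=5,interpolation=2)
a2=cv2.resize(b['image'][:,:,::-1][130:230,280:420],None,fx=2.5,fy=2.5)
o=np.zeros((580,600,3),np.uint8);o[:325]=a;o[325:575,:350]=a2
cv2.imwrite('pics/crop3.png',o)
plan([(.6251,-.249,.1,89.3),(.6251,-.249,.028,89.3)],step=.03)
E
```

```text
7.45 [ 0.6247 -0.2529  0.161 ] yaw 89.56357677563724 down -0.9999957986540363 [-0.74   -0.3105 -0.1061] 0.9989612090657948 0.0 q [ 0.6895  0.7132 -0.6294  1.4723  0.4469  1.1047 -0.0348]
slide [[0.011, 0.001, 0.169], [0.011, 0.001, 0.169], [0.011, 0.001, 0.169], [0.0, -0.0, 0.2], [0.0, -0.0, 0.2]] 
turn [[-0.0002, 0.0, 0.0002], [-0.0002, 0.0, 0.0002], [-0.0002, 0.0, 0.0002], [0.0, 0.0, 0.0], [0.0, 0.0, 0.0]]
slide [[0.0, -0.0, 0.2]] 
turn [[0.0, 0.0, 0.0]]
```

View pics/crop3.png

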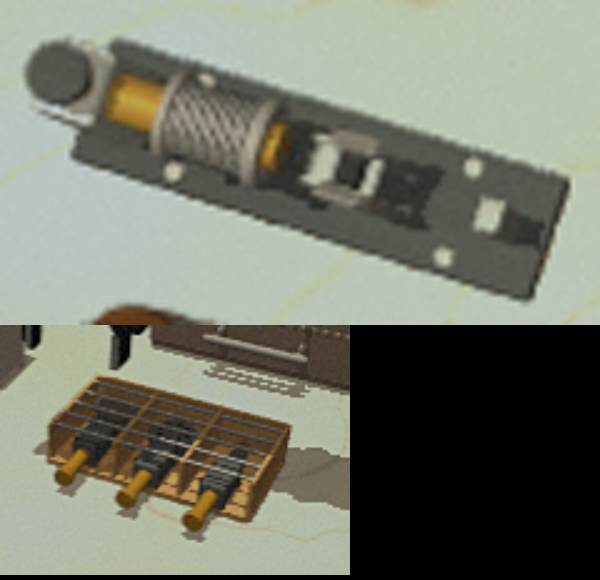

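Emit:
{"method": "servo_tool", "body": {"slide": [[0.011,0.001,0.169],[0.011,0.001,0.169],[0.011,0.001,0.169],[0,0,0],[0,0,0]], "turn": [[0,0,0],[0,0,0],[0,0,0],[0,0,0.0007],[0,0,0]], "gripper": 0.05}}

```text
t: 7.87
eef_pos: [0.6243, -0.2426, 0.1037]
eef_rot: [-2.229, -2.211, 0.001]
contact_force: [-0.3, -0.2, 0.3]
width: 0.528
grasp_force: 0.0
```

```bash
python3 - <<'E'
from h import *
show()
plan([(.6251,-.249,.028,89.3)],step=.02)
c=load('top1'); o=np.array([.5141,.2770]); u=np.array([np.cos(np.radians(-107.2)),np.sin(np.radians(-107.2))]); v=np.array([-u[1],u[0]])
def cr(p): p=np.array(p,float); return (p+.5)/5-.5+[110,205]
for n,p,z,e in (('trip',(352,172),.083,28),('cradle front',(380,181),.077,42),('cradle rear',(308,161),.077,8),('post',(490,216),.07,102),('corefront',(289,148),.085,-8)):
    d=plane(c,cr(p),z)[0][:2]-o; print(n,d@u*1e3,e,d@v*1e3)
E
```

```text
7.8667 [ 0.6243 -0.2426  0.1037] yaw 89.55122467432275 down -0.9999981938996949 [-0.3394 -0.2228  0.2666] 0.5281872950061736 0.0 q [ 0.6667  0.7633 -0.6029  1.5453  0.4877  0.989  -0.0871]
slide [[-0.013, 0.002, 0.158], [-0.013, 0.002, 0.158], [-0.013, 0.002, 0.158], [-0.013, 0.002, 0.158]] 
turn [[-0.0001, -0.0, 0.0002], [-0.0001, -0.0, 0.0002], [-0.0001, -0.0, 0.0002], [-0.0001, -0.0, 0.0002]]
trip 29.938159252592037 28 -0.10617384388917298
cradle front 43.781065596284236 42 0.061385468027333
cradle rear 4.808613294829262 8 -1.0416759628518915
post 102.1850194473989 102 -0.08876750694224146
corefront -4.635647987314331 -8 1.9680458996371883
```

Emit:
{"method": "servo_tool", "body": {"slide": [[-0.053,0.008,0.15],[0,0,0.16],[0,0,0.16],[0,0,0.16],[0,0,0]], "turn": [[0,0,0],[0,0,0],[0,0,0],[0,0,0],[0,0,0]]}}

```text
t: 8.28
eef_pos: [0.6246, -0.2495, 0.0267]
eef_rot: [-2.229, -2.211, 0.002]
contact_force: [-0.6, 0.7, 0.3]
width: 0.529
grasp_force: 0.0
```

```bash
python3 - <<'E'
from h import *
show()
E
```

```text
8.2833 [ 0.6246 -0.2495  0.0267] yaw 89.53455515179603 down -0.9999956036728901 [-0.5602  0.6657  0.2941] 0.5290940817197874 0.0 q [ 0.6499  0.8527 -0.5548  1.5924  0.5508  0.8605 -0.1277]
```

Emit:
{"method": "servo_tool", "body": {"slide": [[0,0,0],[0,0,0],[0,0,0],[0,0,0],[0,0,0]], "turn": [[0,0,0],[0,0,0],[0,0,0],[0,0,0],[0,0,0]], "gripper": -1, "grip_force": 60}}

```text
t: 8.7
eef_pos: [0.6268, -0.2497, 0.0304]
eef_rot: [2.228, 2.211, 0.002]
contact_force: [-0.9, 0.1, 6.9]
width: 0.163
grasp_force: 58.8
```

Emit:
{"method": "servo_tool", "body": {"slide": [[0.03,0,0],[0.06,0,0],[0.08,0,0],[0.08,0,0],[0.08,0,0]], "turn": [[0,0,0],[0,0,0],[0,0,0],[0,0,0],[0,0,0]]}}

```text
t: 9.12
eef_pos: [0.6265, -0.2103, 0.0294]
eef_rot: [2.23, 2.21, 0.0]
contact_force: [-1.0, -3.0, 4.1]
width: 0.159
grasp_force: 59.3
```

```bash
python3 - <<'E'
from h import *
show()
c=read_camera('top'); save('top2',c); a=brass(c,(340,384,185,208)); print(ends(a))
E
```

```text
9.1167 [ 0.6265 -0.2103  0.0294] yaw 89.50565340982865 down -0.9999979097719415 [-1.0278 -3.0335  4.1056] 0.15909054410952306 59.28421973525559 q [ 0.5959  0.8327 -0.5497  1.6314  0.5501  0.8348 -0.1936]
(array([350.0355, 193.1218]), array([351.3562, 198.8175]), array([350.7857, 196.3571]))
```

Emit:
{"method": "servo_tool", "body": {"slide": [[0.12,0,0],[0.16,0,0],[0.18,0,0],[0.18,0,0],[0.18,0,0]], "turn": [[0,0,0],[0,0,0],[0,0,0],[0,0,0],[0,0,0]]}}

```text
t: 9.58
eef_pos: [0.626, -0.1092, 0.0277]
eef_rot: [-2.228, -2.212, -0.0]
contact_force: [0.3, -0.5, -1.1]
width: 0.162
grasp_force: 58.8
```

Emit:
{"method": "servo_tool", "body": {"slide": [[0.1,0,0],[0.05,0,0],[0,0,0]], "turn": [[0,0,0],[0,0,0],[0,0,0]]}}

```text
t: 9.83
eef_pos: [0.6268, -0.0915, 0.0282]
eef_rot: [-2.226, -2.215, -0.001]
contact_force: [0.2, 0.1, -1.8]
width: 0.161
grasp_force: 58.8
```

```bash
python3 - <<'E'
from h import *
show()
c=read_camera('top'); save('top3',c); b=read_camera('side');save('side3',b)
o=np.vstack([cv2.resize(c['image'][170:280,290:440],(600,440)),]); o2=cv2.resize(b['image'][130:280,250:420],(181,160))
cv2.imwrite('pics/crop4.png',np.hstack([cv2.resize(c['image'][170:280,290:440],(400,293)),cv2.resize(b['image'][130:280,250:420],(400,353))[:293]])[:,:,::-1])
E
```

```text
9.8333 [ 0.6268 -0.0915  0.0282] yaw 89.70308078122414 down -0.9999990480901788 [ 0.1541  0.1104 -1.7757] 0.1612110957142812 58.75829854980111 q [ 0.4181  0.8012 -0.5333  1.7104  0.5425  0.7825 -0.3812]
```

View pics/crop4.png

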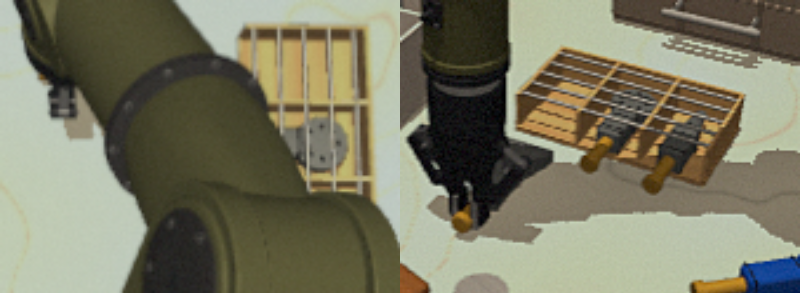

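Emit:
{"method": "servo_tool", "body": {"slide": [[0,0,0.025],[0,0,0.025],[0,0,0],[0,0,0]], "turn": [[0,0,0],[0,0,0],[0,0,0],[0,0,0]]}}

```text
t: 10.27
eef_pos: [0.627, -0.0954, 0.0226]
eef_rot: [2.231, 2.21, -0.001]
contact_force: [-1.9, -1.1, 3.7]
width: 0.163
grasp_force: 59.5
```

Emit:
{"method": "servo_tool", "body": {"slide": [[0,0,0],[0,0,0],[0,0,0],[0,0,0],[0,0,0]], "turn": [[0,0,0],[0,0,0],[0,0,0],[0,0,0],[0,0,0]], "gripper": 0.1}}

```text
t: 10.68
eef_pos: [0.6268, -0.0937, 0.0222]
eef_rot: [-2.23, -2.212, 0.0]
contact_force: [-0.5, -1.6, -0.7]
width: 0.552
grasp_force: 0.4
```

Emit:
{"method": "servo_tool", "body": {"slide": [[0,0,-0.1],[0,0,-0.3],[0,0,-0.3],[0,0,-0.3],[0,0,-0.3]], "turn": [[0,0,0],[0,0,0],[0,0,0],[0,0,0],[0,0,0]]}}

```text
t: 11.1
eef_pos: [0.6268, -0.0929, 0.1811]
eef_rot: [-2.229, -2.214, -0.002]
contact_force: [0.3, 0.2, 1.7]
width: 0.554
grasp_force: 0.0
```

Emit:
{"method": "servo_tool", "body": {"slide": [[0.3,0,-0.1],[0.3,0,-0.1],[0.3,0,0],[0.3,0,0],[0.2,0,0]], "turn": [[0,0,0],[0,0,0],[0,0,0],[0,0,0],[0,0,0]]}}

```text
t: 11.52
eef_pos: [0.6277, 0.0794, 0.2044]
eef_rot: [-2.225, -2.217, -0.005]
contact_force: [0.3, 0.4, 0.0]
width: 0.549
grasp_force: 0.0
```

```bash
python3 - <<'E'
from h import *
show()
c=read_camera('top'); save('top4',c); b=read_camera('side');save('side4',b)
cv2.imwrite('pics/crop5.png',np.hstack([cv2.resize(c['image'][170:280,290:440],(400,293)),cv2.resize(b['image'][130:280,250:420],(400,353))[:293]])[:,:,::-1])
E
```

```text
11.5167 [0.6277 0.0794 0.2044] yaw 89.775656931477 down -0.9999940423100271 [0.2633 0.437  0.0107] 0.5491308788124031 0.0 q [ 0.2106  0.6094 -0.6413  1.5444  0.3888  1.1156 -0.5198]
```

View pics/crop5.png

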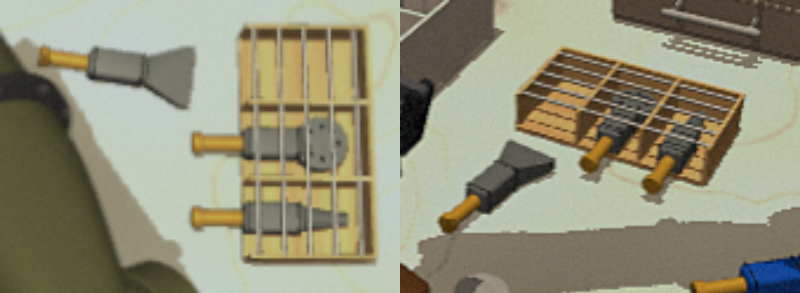

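The fan nozzle lies flat in front of the rack, slightly turned: tail at about (40,55) and fan edge at (190,75) in the crop. Next is its pose from both views.

```bash
cat >> h.py <<'E'
def comp(m,b):
    k=np.zeros(m.shape,np.uint8);u0,u1,v0,v1=b;k[v0:v1,u0:u1]=m[v0:v1,u0:u1]
    n,l,st,ce=cv2.connectedComponentsWithStats(k); i=1+st[1:,4].argmax(); v,u=np.where(l==i); return np.c_[u,v].astype(float)
E
python3 - <<'E'
from h import *
np.set_printoptions(precision=4,suppress=True)
t=load('top4');s=load('side4')
a=brass(t,(300,335,182,203)); b=brass(s,(262,290,205,232))
g=cv2.cvtColor(t['image'],cv2.COLOR_RGB2HSV)
dark=((g[...,2]<135)&(g[...,1]<90)).astype(np.uint8)
d=comp(dark,(320,364,180,214)); print(len(a),len(b),len(d))
A=plane(t,a,.015)[:,:2]; D=plane(t,d,.015)[:,:2]
# body part: D near tail
ca=A.mean(0)
w=D.mean(0)-ca; w/=np.linalg.norm(w)
for _ in range(3):
    n=np.array([-w[1],w[0]]); tb=(D-ca)@w; off=(D-ca)@n
    body=D[(tb<tb.min()+.055)]; f=cv2.fitLine(np.r_[A,body].astype(np.float32),cv2.DIST_L2,0,.001,.001).ravel(); w=f[:2]*np.sign(f[:2]@w)
print('axis yaw',np.degrees(np.arctan2(w[1],w[0])),'full', )
ta=(A-f[2:])@w; td=(D-f[2:])@w; n=np.array([-w[1],w[0]])
print('brass',np.percentile(ta,[1,99]),'dark',np.percentile(td,[1,99]),'body lat',(body-f[2:])@n.T.mean() if 0 else np.percentile((body-f[2:])@n,[2,98]))
tail=ta.min()-.0013; mouth=td.max()+.0013; print('len',mouth-tail,'junction',td.min()-tail)
ori=f[2:]+w*(tail+.005); print('origin',ori,'body',ori+w*.075,'mouth',ori+w*.150)
print('tri tail', tri(t,a.mean(0),s,b.mean(0)), 'body depth z',np.median(cloud(t)[d[:,1].astype(int),d[:,0].astype(int),2][(td<td.min()+.055)]))
for i in(0,1,2): print(ends(a)[i],ends(b)[i])
E
```

```text
94 87 577
axis yaw -98.69724601264868 full
brass [-0.0612 -0.0139] dark [-0.0109  0.0924] body lat [-0.0165  0.0163]
len 0.15751111231349835 junction 0.0496945983909371
origin [ 0.6421 -0.0749] body [ 0.6307 -0.1491] mouth [ 0.6194 -0.2232]
tri tail (array([ 0.6368, -0.0941,  0.0211]), np.float64(0.0024534824462474182)) body depth z 0.02934207480030948
[322.1138 193.3253] [282.6529 213.8633]
[304.7342 190.67  ] [268.9708 223.5663]
[313.0213 191.9362] [275.977  218.5977]
```

```bash
python3 - <<'E'
from h import *
show()
plan([(.6318,-.1421,.15,81.3),(.6318,-.1421,.024,81.3)],step=.035)
E
```

```text
11.6167 [0.6274 0.0818 0.2042] yaw 90.06035760268634 down -0.9999882643021156 [-0.2331  0.6684  0.4786] 0.5483104886325297 0.0 q [ 0.2088  0.61   -0.6434  1.5445  0.3884  1.1153 -0.5182]
slide [[-0.267, 0.005, 0.063], [-0.267, 0.011, 0.064], [-0.266, 0.017, 0.064], [-0.266, 0.022, 0.064], [-0.265, 0.028, 0.064]] 
turn [[0.0, -0.0001, 0.0035], [0.0, -0.0001, 0.0035], [0.0, -0.0001, 0.0035], [0.0, -0.0001, 0.0035], [0.0, -0.0001, 0.0035]]
slide [[-0.265, 0.034, 0.064], [-0.264, 0.04, 0.064], [-0.0, -0.0, 0.262], [-0.0, -0.0, 0.262], [-0.0, -0.0, 0.262]] 
turn [[0.0, -0.0001, 0.0035], [0.0, -0.0001, 0.0035], [0.0, -0.0, -0.0], [0.0, -0.0, -0.0], [0.0, -0.0, -0.0]]
slide [[-0.0, -0.0, 0.262]] 
turn [[0.0, -0.0, -0.0]]
```

Emit:
{"method": "servo_tool", "body": {"slide": [[-0.267,0.005,0.064],[-0.267,0.011,0.064],[-0.266,0.017,0.064],[-0.266,0.022,0.064],[-0.265,0.028,0.064]], "turn": [[0,0,0.0035],[0,0,0.0035],[0,0,0.0035],[0,0,0.0035],[0,0,0.0035]], "gripper": 0.7}}

```text
t: 12.03
eef_pos: [0.6297, -0.0879, 0.1646]
eef_rot: [2.349, 2.085, 0.0]
contact_force: [0.9, -1.0, 0.4]
width: 0.855
grasp_force: 0.0
```

Emit:
{"method": "servo_tool", "body": {"slide": [[-0.265,0.034,0.064],[-0.264,0.04,0.064],[0,0,0.2],[0,0,0.2],[0,0,0]], "turn": [[0,0,0.0035],[0,0,0.0035],[0,0,0],[0,0,0],[0,0,0]]}}

```text
t: 12.45
eef_pos: [0.6277, -0.1515, 0.0969]
eef_rot: [-2.392, -2.029, 0.007]
contact_force: [-1.5, -0.3, -2.0]
width: 0.849
grasp_force: 0.0
```

```bash
python3 - <<'E'
from h import *
show()
plan([(.6318,-.1421,.024,81.3)],step=.027)
E
```

```text
12.45 [ 0.6277 -0.1515  0.0969] yaw 80.61938062825877 down -0.9999783955304243 [-1.4667 -0.2642 -1.9514] 0.8486428820761204 0.0 q [ 0.5137  0.7304 -0.5485  1.6189  0.4492  0.9279 -0.361 ]
slide [[0.028, 0.008, 0.202], [0.028, 0.008, 0.203], [0.028, 0.008, 0.203]] 
turn [[-0.0003, 0.0, -0.0006], [-0.0003, 0.0, -0.0006], [-0.0003, 0.0, -0.0006]]
```

Emit:
{"method": "servo_tool", "body": {"slide": [[0.02,0.01,0.12],[0.01,0,0.12],[0,0,0.1],[0,0,0],[0,0,0]], "turn": [[0,0,0],[0,0,0],[0,0,0],[0,0,0],[0,0,0]]}}

```text
t: 12.87
eef_pos: [0.6323, -0.1465, 0.0603]
eef_rot: [-2.393, -2.035, 0.001]
contact_force: [0.0, -0.0, 0.5]
width: 0.852
grasp_force: 0.0
```

```bash
python3 - <<'E'
from h import *
show()
plan([(.6318,-.1421,.0235,81.3)],step=.027)
E
```

```text
12.8667 [ 0.6323 -0.1465  0.0603] yaw 80.74396728014847 down -0.9999998939071673 [ 0.0001 -0.0349  0.4581] 0.8519364538270364 0.0 q [ 0.4911  0.7734 -0.5248  1.6445  0.4819  0.8562 -0.3936]
slide [[0.018, -0.005, 0.153], [0.018, -0.005, 0.153]] 
turn [[-0.0, 0.0, -0.0008], [-0.0, 0.0, -0.0008]]
```

Emit:
{"method": "servo_tool", "body": {"slide": [[0.02,-0.005,0.15],[0.016,-0.005,0.15],[0,0,0],[0,0,0]], "turn": [[0,0,-0.0008],[0,0,-0.0008],[0,0,0],[0,0,0]]}}

```text
t: 13.2
eef_pos: [0.6318, -0.142, 0.0244]
eef_rot: [-2.383, -2.047, 0.001]
contact_force: [-0.8, -0.4, 0.6]
width: 0.852
grasp_force: 0.0
```

Emit:
{"method": "servo_tool", "body": {"slide": [[0,0,0],[0,0,0],[0,0,0],[0,0,0],[0,0,0]], "turn": [[0,0,0],[0,0,0],[0,0,0],[0,0,0],[0,0,0]], "gripper": -1, "grip_force": 90}}

```text
t: 13.62
eef_pos: [0.6325, -0.1422, 0.0253]
eef_rot: [2.383, 2.045, 0.002]
contact_force: [-1.3, -0.4, 7.5]
width: 0.334
grasp_force: 89.6
```

Emit:
{"method": "servo_tool", "body": {"slide": [[0,0,0],[0,0,0],[0,0,-0.05],[0,0,-0.15],[0,0,-0.25]], "turn": [[0,0,0],[0,0,0],[0,0,0],[0,0,0],[0,0,0]]}}

```text
t: 14.03
eef_pos: [0.6297, -0.1421, 0.0759]
eef_rot: [-2.38, -2.044, 0.006]
contact_force: [-0.3, -1.0, -1.6]
width: 0.334
grasp_force: 88.9
```

Emit:
{"method": "servo_tool", "body": {"slide": [[0,0,-0.25],[0,0,-0.25],[0,0,-0.25],[0,0,-0.1],[0,0,0]], "turn": [[0,0,0],[0,0,0],[0,0,0],[0,0,0],[0,0,0]]}}

```text
t: 14.45
eef_pos: [0.6334, -0.142, 0.1835]
eef_rot: [2.38, 2.043, 0.006]
contact_force: [0.1, 0.5, -1.1]
width: 0.329
grasp_force: 88.9
```

```bash
python3 - <<'E'
from h import *
show()
t=read_camera('top'); save('top5',t); s=read_camera('side');save('side5',s)
plan([(.53,.05,.2,76.5),(.494,.212,.18,72.8)],step=.033)
E
```

```text
14.45 [ 0.6334 -0.142   0.1835] yaw 81.28837126320427 down -0.9999830482357274 [ 0.1313  0.5455 -1.1169] 0.32881080430728804 88.92061471939087 q [ 0.5231  0.6431 -0.5949  1.5283  0.3908  1.0849 -0.3133]
slide [[0.208, -0.154, -0.025], [0.206, -0.156, -0.025], [0.204, -0.159, -0.025], [0.202, -0.161, -0.025], [0.2, -0.164, -0.025]] 
turn [[-0.0, 0.0, 0.0019], [-0.0, 0.0, 0.0019], [-0.0, 0.0, 0.0019], [-0.0, 0.0, 0.0019], [-0.0, 0.0, 0.0019]]
slide [[0.198, -0.166, -0.025], [0.196, -0.168, -0.025], [0.207, -0.101, 0.028], [0.206, -0.103, 0.028], [0.205, -0.106, 0.028]] 
turn [[-0.0, 0.0, 0.0019], [-0.0, 0.0, 0.0019], [-0.0, 0.0, 0.0017], [-0.0, 0.0, 0.0017], [-0.0, 0.0, 0.0017]]
slide [[0.204, -0.108, 0.028], [0.203, -0.11, 0.028], [0.201, -0.112, 0.028]] 
turn [[-0.0, 0.0, 0.0017], [-0.0, 0.0, 0.0017], [-0.0, 0.0, 0.0017]]
```

Emit:
{"method": "servo_tool", "body": {"slide": [[0.208,-0.154,-0.02],[0.206,-0.156,-0.02],[0.204,-0.159,-0.02],[0.202,-0.161,-0.02],[0.2,-0.164,-0.02]], "turn": [[0,0,0.0019],[0,0,0.0019],[0,0,0.0019],[0,0,0.0019],[0,0,0.0019]]}}

```text
t: 14.97
eef_pos: [0.5573, -0.0041, 0.1895]
eef_rot: [-2.442, -1.972, 0.005]
contact_force: [0.0, 0.5, -0.5]
width: 0.334
grasp_force: 89.1
```

Emit:
{"method": "servo_tool", "body": {"slide": [[0.198,-0.166,-0.02],[0.196,-0.168,-0.02],[0.207,-0.101,0.02],[0.206,-0.103,0.02],[0.205,-0.106,0.02]], "turn": [[0,0,0.0019],[0,0,0.0019],[0,0,0.0017],[0,0,0.0017],[0,0,0.0017]]}}

```text
t: 15.38
eef_pos: [0.5109, 0.1314, 0.1873]
eef_rot: [-2.497, -1.904, 0.005]
contact_force: [0.6, 0.7, -1.8]
width: 0.33
grasp_force: 89.1
```

Emit:
{"method": "servo_tool", "body": {"slide": [[0.204,-0.108,0.02],[0.203,-0.11,0.02],[0.2,-0.112,0.02],[0,0,0],[0,0,0]], "turn": [[0,0,0.0017],[0,0,0.0017],[0,0,0.0017],[0,0,0],[0,0,0]]}}

```text
t: 15.8
eef_pos: [0.4926, 0.2131, 0.1802]
eef_rot: [-2.523, -1.869, 0.005]
contact_force: [1.0, -0.2, -0.6]
width: 0.334
grasp_force: 89.1
```

Emit:
{"method": "servo_tool", "body": {"slide": [[0,0,0],[0,0,0],[0,0,0]], "turn": [[0,0,0],[0,0,0],[0,0,0]]}}

```text
t: 16.05
eef_pos: [0.4946, 0.2103, 0.1816]
eef_rot: [2.53, 1.862, -0.002]
contact_force: [-0.3, -1.0, -1.5]
width: 0.334
grasp_force: 89.1
```

```bash
python3 - <<'E'
from h import *
show()
t=read_camera('top'); save('top6',t); s=read_camera('side');save('side6',s)
cv2.imwrite('pics/crop6.png',np.hstack([cv2.resize(t['image'][190:280,100:240],(400,257)),cv2.resize(s['image'][230:420,140:340],(400,380))[:257+100].copy()[:257]] )[:,:,::-1])
plan([(.494,.212,.13,72.8)])
E
```

```text
16.05 [0.4946 0.2103 0.1816] yaw 72.7248153557518 down -0.9999990408175008 [-0.3109 -1.0199 -1.5158] 0.334060911916998 89.0700101852417 q [-0.0508  0.4851 -0.5924  1.8268  0.331   0.9309 -1.0921]
slide [[0.004, -0.004, 0.217], [0.004, -0.004, 0.217]] 
turn [[-0.0, 0.0, -0.0001], [-0.0, 0.0, -0.0001]]
```

View pics/crop6.png

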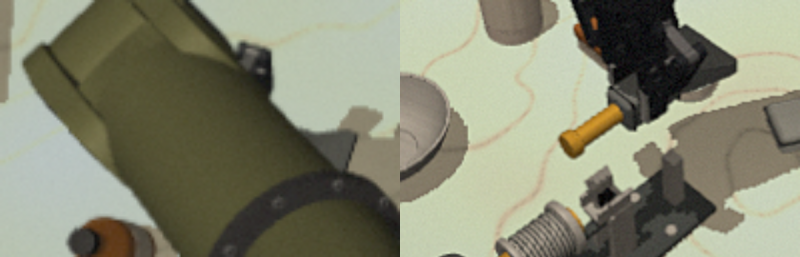

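```bash
python3 - <<'E'
from h import *
np.set_printoptions(precision=4,suppress=True)
s=load('side6'); a=brass(s,(212,256,275,315)); e=ends(a); print(len(a),e)
st=state(); tcp=np.array(st['eef_pos']); z=tcp[2]-.010
o=np.array([.5141,.2770]); u=np.array([np.cos(np.radians(-107.2)),np.sin(np.radians(-107.2))]); v=np.array([-u[1],u[0]])
P=plane(s,[e[0],e[1],e[2]],z)[:,:2]
for p in P: print(p,'u',(p-o)@u*1e3,'v',(p-o)@v*1e3)
d=P[1]-P[0]; print('yaw',np.degrees(np.arctan2(d[1],d[0])))
print('tcp u',(tcp[:2]-o)@u*1e3,(tcp[:2]-o)@v*1e3)
# bias check side camera: rest post top (side0) and pre-lift brass at known
p=plane(s,np.array([[(672-400)/2+140,230+155/2]]),.07)[0][:2]; print('post side',(p-o)@u*1e3,(p-o)@v*1e3)
E
```

```text
313 (array([248.9278, 284.4792]), array([221.577 , 303.1939]), array([234.8594, 294.1054]))
[0.5008 0.2295] u 49.278634258135455 v 1.3757038417977012
[0.5175 0.2807] u -4.5944967719742005 v 2.1670916157797064
[0.5096 0.2564] u 20.996916302823898 v 1.7946051814035155
yaw 71.95839459474803
tcp u 69.04560403474137 1.0605186889833846
post side 103.45124513652381 -0.4780054204004048
```

Emit:
{"method": "servo_tool", "body": {"slide": [[0.003,-0.01,0.15],[0,0,0.18],[0,0,0.15],[0,0,0.05],[0,0,0]], "turn": [[0,0,0.0003],[0,0,0],[0,0,0],[0,0,0],[0,0,0]]}}

```text
t: 16.57
eef_pos: [0.4927, 0.2116, 0.1174]
eef_rot: [-2.53, -1.862, 0.004]
contact_force: [0.5, 0.0, -1.5]
width: 0.332
grasp_force: 89.2
```

Emit:
{"method": "servo_tool", "body": {"slide": [[0,0,0],[0,0,0],[0,0,0]], "turn": [[0,0,0],[0,0,0],[0,0,0]]}}

```text
t: 16.82
eef_pos: [0.494, 0.2129, 0.1198]
eef_rot: [2.53, 1.862, 0.003]
contact_force: [-1.2, -0.6, -0.5]
width: 0.332
grasp_force: 89.2
```

```bash
python3 - <<'E'
from h import *
show()
s=read_camera('side');save('side7',s); cv2.imwrite('pics/crop7.png',cv2.resize(s['image'][270:400,160:320],(640,520))[:,:,::-1])
tcp=np.array(state()['eef_pos'])
o=np.array([.5141,.2770]); u=np.array([np.cos(np.radians(-107.2)),np.sin(np.radians(-107.2))]); v=np.array([-u[1],u[0]])
print('tcp u',(tcp[:2]-o)@u*1e3,(tcp[:2]-o)@v*1e3)
E
```

```text
16.8167 [0.494  0.2129 0.1198] yaw 72.72110232782201 down -0.9999979711673692 [-1.1956 -0.5552 -0.5142] 0.3321151884628795 89.17816042900085 q [-0.0916  0.5592 -0.5478  1.9012  0.4005  0.7888 -1.1597]
tcp u 67.26593153492028 -0.34233056204582474
```

View pics/crop7.png

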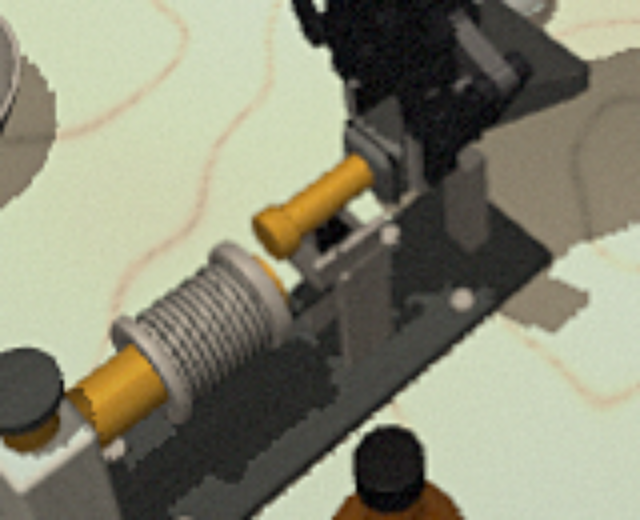

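The collar hangs above the gap between the sleeve and the cheeks (about (275,230) in the crop), in line with the coupler. I'll lower it.

Emit:
{"method": "servo_tool", "body": {"slide": [[0,0,0.04],[0,0,0.04],[0,0,0.03],[0,0,0.02],[0,0,0]], "turn": [[0,0,0],[0,0,0],[0,0,0],[0,0,0],[0,0,0]]}}

```text
t: 17.28
eef_pos: [0.493, 0.2123, 0.1023]
eef_rot: [-2.529, -1.863, 0.002]
contact_force: [-0.5, -0.1, -1.0]
width: 0.331
grasp_force: 89.2
```

Emit:
{"method": "servo_tool", "body": {"slide": [[0,0,0.02],[0,0,0.02],[0,0,0.01],[0,0,0],[0,0,0]], "turn": [[0,0,0],[0,0,0],[0,0,0],[0,0,0],[0,0,0]]}}

```text
t: 17.7
eef_pos: [0.4934, 0.2126, 0.0976]
eef_rot: [2.529, 1.863, 0.001]
contact_force: [-1.7, -1.3, 4.5]
width: 0.329
grasp_force: 90.2
```

Emit:
{"method": "servo_tool", "body": {"slide": [[0,0,0.02],[0,0,0.02],[0,0,0],[0,0,0]], "turn": [[0,0,0],[0,0,0],[0,0,0],[0,0,0]]}}

```text
t: 18.03
eef_pos: [0.4935, 0.2127, 0.0951]
eef_rot: [2.528, 1.862, 0.003]
contact_force: [-7.8, -4.5, 30.3]
width: 0.333
grasp_force: 93.6
```

```bash
python3 - <<'E'
from h import *
show()
s=read_camera('side');save('side8',s)
im0=load('side7')['image'].astype(int); d=np.abs(im0-s['image'].astype(int)).sum(2)[270:400,160:232]; print((d>90).sum(), 'sleeve region change')
E
```

```text
18.0333 [0.4935 0.2127 0.0951] yaw 72.732656185449 down -0.9999963919639551 [-7.7712 -4.4952 30.3232] 0.3327519858995656 93.58859181404114 q [-0.1108  0.591  -0.5237  1.9272  0.4322  0.7338 -1.1887]
864 sleeve region change
```

```bash
python3 - <<'E'
from h import *
for n in('side0','side7','side8'):
    a=brass(load(n),(165,215,330,390)); b=None
    print(n,len(a),ends(a)[:2])
E
```

```text
side0 534 (array([211.1184721 , 350.04525689]), array([181.53364714, 373.15150964]))
side7 310 (array([196.71602616, 361.04543071]), array([181.30376581, 374.08024623]))
side8 580 (array([211.33088688, 350.39766935]), array([181.16516634, 373.81736942]))
```

The core's visible length is back to its starting value, so the sleeve has snapped forward. Now I'll ease off, release and lift.

Emit:
{"method": "servo_tool", "body": {"slide": [[0,0,-0.02],[0,0,-0.015],[0,0,0]], "turn": [[0,0,0],[0,0,0],[0,0,0]]}}

```text
t: 18.33
eef_pos: [0.4936, 0.2127, 0.0967]
eef_rot: [2.53, 1.863, 0.001]
contact_force: [0.4, 0.3, -2.1]
width: 0.333
grasp_force: 89.4
```

Emit:
{"method": "servo_tool", "body": {"slide": [[0,0,0],[0,0,0],[0,0,0],[0,0,0],[0,0,0]], "turn": [[0,0,0],[0,0,0],[0,0,0],[0,0,0],[0,0,0]], "gripper": 0.6}}

```text
t: 18.75
eef_pos: [0.4933, 0.2126, 0.0963]
eef_rot: [-2.53, -1.863, 0.0]
contact_force: [-0.1, -0.6, -0.3]
width: 0.799
grasp_force: 0.0
```

Emit:
{"method": "servo_tool", "body": {"slide": [[0,0,-0.1],[0,0,-0.2],[0,0,-0.3],[0,0,-0.3],[0,0,-0.3]], "turn": [[0,0,0],[0,0,0],[0,0,0],[0,0,0],[0,0,0]]}}

```text
t: 19.17
eef_pos: [0.4929, 0.2125, 0.2419]
eef_rot: [-2.529, -1.863, 0.001]
contact_force: [0.9, 0.0, 0.3]
width: 0.799
grasp_force: 0.0
```

Emit:
{"method": "servo_tool", "body": {"slide": [[-0.3,0,0],[-0.3,0,0],[-0.3,0,0],[-0.3,0,0],[-0.3,0,0]], "turn": [[0,0,0],[0,0,0],[0,0,0],[0,0,0],[0,0,0]]}}

```text
t: 19.58
eef_pos: [0.4391, 0.0392, 0.2405]
eef_rot: [2.529, 1.863, 0.0]
contact_force: [-0.0, -0.8, -0.0]
width: 0.803
grasp_force: 0.0
```

Emit:
{"method": "servo_tool", "body": {"slide": [[-0.25,0,0],[-0.15,0,0],[0,0,0],[0,0,0],[0,0,0]], "turn": [[0,0,0],[0,0,0],[0,0,0],[0,0,0],[0,0,0]]}}

```text
t: 20.0
eef_pos: [0.426, -0.0045, 0.2406]
eef_rot: [2.529, 1.863, 0.001]
contact_force: [0.2, -0.3, -0.2]
width: 0.8
grasp_force: 0.0
```

```bash
python3 - <<'E'
from h import *
show()
t=read_camera('top');save('top9',t);s=read_camera('side');save('side9',s)
a=brass(s,(165,215,330,390)); print(len(a),ends(a)[:2])
cv2.imwrite('pics/crop9.png',np.hstack([cv2.resize(t['image'][190:280,100:240],(400,257)),cv2.resize(s['image'][270:400,140:340],(400,257))])[:,:,::-1])
E
```

```text
20.0 [ 0.426  -0.0045  0.2406] yaw 72.75873071311084 down -0.999999611889328 [ 0.2218 -0.2975 -0.2085] 0.7995880833044744 0.0 q [ 0.4447  0.2403 -0.6131  1.9995  0.1687  0.9503 -0.5543]
559 (array([211.1912, 350.1691]), array([181.2298, 373.6823]))
```

View pics/crop9.png

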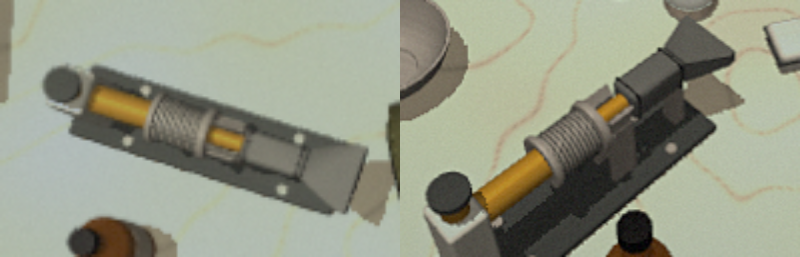

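The nozzle lies level along the coupler's axis. The sleeve is forward over the collar, around (205,135) in the top crop, and the gripper is well clear.

```bash
python3 -c "
from rig import job_done
print(job_done())"
```

```text
the job is handed in; nothing more can be done
None
```

The fan nozzle is fitted in the coupler with the sleeve snapped forward over its collar. The gripper is clear, and I handed the job in at about 20 s; the hand-in gave no verdict.

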